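# Load the drilling jig with the disc it is set for

## Robot

A 6-joint arm with a two-finger parallel gripper is mounted at the origin on the work surface. World frame = base frame: x ahead of the robot, y to its left, z up, the work surface at z = 0. Lengths are in m, angles in rad, forces in N, time in s.
With the tool pointing down it reaches from about 0.3 to 0.875 m from the base axis. Payload 6.4 kg.
Tool frame: the origin (TCP) lies on the centre line of the jaws, within the pads' length; the fingertips stand 14 mm ahead of it and the grasp point (between the pads) lies 5 mm behind it; z points along the fingers, y is the direction in which the jaws open and shut (so a half turn about z gives the same grasp; the last joint's range is limited). The gripper opens to 85 mm and grips with 20 to 120 N. Pads are 22 mm wide; open, the fingers measure 114 mm over their backs; the gripper's body (76 mm by 85 mm) begins 54 mm behind the grasp point. The pads swing forward as they close: fully open they stand 13 mm farther back than shut.
Start: joints at [-1.502, 0.181, 1.607, -0, 1.354, -0.206], TCP at [0.156, -0.553, 0.245] pointing down, gripper open.
Joint ranges: [-2.99, 2.99], [-0.89, 2.07], [0.3, 2.58], [-1.14, 4.28], [0, 2.63], [-3.12, 3.12]. Speed limits (rad/s): [2.57, 2.57, 3.01, 3.14, 3.14, 3.14].

## Interface

Orientations are given as a unit quaternion [w, x, y, z].
In Python, from bench import * gives the robot as it stands.
- The arm moves only by the tool servo_tool, never from a script. Its argument "plan" is a list that holds one entry, the list of rows, each a list of 5 numbers: the shift along the world's x, y, z in m, then the turn about the world's z in rad, then the gripper command: -1 is shut, 1 is fully open, values between are in proportion. In form: [[[tx, ty, tz, roll, claw], ...]]. A call has 1 to 8 rows; each row shifts and turns the commanded pose from where the row before left it; what a row does not reach is not made up. A row lasts 1/10 s, in which the tool goes at most 50 mm and 8.59 degrees, less where a joint would pass 70% of its speed; a pose out of reach is approached as far as the arm can. A call with a gripper value outside its range is refused whole. The fingers move at their own pace and stop on an object; the grip force is fixed at half the most. Time passes only in rows, so rows that do not move let the fingers close. It gives the time, the measured TCP pose, the force and the opening at its end, in the units of the state.
- get_obs(): the state, without advancing time (a new reading comes with each control period).
- camera(name): name is "scene" or "side" or "wrist"; returns a dict with "img" (480x640x3 uint8, blue, green, red), "camera_matrix" (3x3 intrinsics, pixels), "rvec" (rotation vector, rad) and "tvec" (3), from world to camera coordinates, as OpenCV has them. Camera axes: x right, y down, z forward; pixel columns grow to the right and rows downward; lengths in m; the calibration is good to about 2 mm. A picture is of the moment at which its call begins. There is no depth.
- hand_in(): hands the job in, once; it reports no verdict.
Trained networks look in a picture, given as the dict that the camera call returned (one of the last four; its "shot" number tells which), for a name from the list of things; names that differ only in an ending like _2 or _b are one class to them, and where a whole thing is asked for, a point or a joint stands for the part that bears it (a point fixed in the world has none). Each returns a list of dicts, best first, with "conf" (0 to 1); they miss things now and then, are a little off and sometimes report something else, mostly with a low value. They report only what shows in the picture. A call takes as long as a camera call. They do not tell look-alikes from the thing itself.
- trace(picture, thing): "mask" (480x640 bool, what is visible of it) and "rect" ([left, top, right, bottom] as shares, 0 to 1, of the picture: columns of its width, rows of its height, round what is visible of it).
- pinpoint(picture, thing): "centre" ([row, column] as shares, 0 to 1, of the picture: columns of its width, rows of its height: a listed point, or the origin of a listed thing).
The state is a dict: "time_s": time; "q": joint angles; "dq": joint speeds; "joint_efforts": joint torques, N m; "eef_pos": TCP position; "eef_rot": TCP orientation; "wrist_force": force on the tool from outside, world axes, zero at the start; "torque": the same for the moment, N m; "opening": opening from 0.0 (shut) to 1.0 (fully open).
Only numpy, scipy, OpenCV 4.12 (cv2) and the standard library are available. Lean on these libraries where they do the work, as an engineer would, in place of code of your own. Each camera call takes 0.05 s, during which the arm holds its last target.

## Task

The drilling jig's stop has been set for one of the three wooden discs: find the largest disc that still goes between the fixed cheek and the stop, and slide it over the bench into that bay, without lifting it, until it lies fully home against the fence. Then swing the slotted guide arm over it as far as it goes, and let go. Leave the other discs and everything else on the bench where they are.

Things in the scene. Friction and masses are not known exactly. Their poses are not given: they have to be found in the camera images.
- jig: Drilling jig fixed to the bench: dark wooden fence, 24 mm high. Origin: on the bench at the fence's front face; x points into the fence (away from the robot), y left along it. Fence: y -95 to 85, x 0 to 30 mm. A fixed cheek sticks out square to it towards the robot: y 55 to 75, 60 mm long, round end, 24 mm high. The bay is the bench between cheek and stop, open to the robot.
- cheek_face (a point): Point on the fixed cheek's inner face (the left wall of the bay), 50 mm out from the fence, half-way up. Axes as the jig's.
- stop_face (a point): Point on the stop's inner face (right wall of the bay), 50 mm out from the fence, half-way up. The stop is a bar like the cheek (20 mm wide, 60 long, 24 high) with a steel plate over the fence (top 29 mm). It is fixed, for this run, in one of three holes of the fence (the free two have dark plugs): the bay is 85, 101 or 117 mm wide, 9 mm more than one of the discs.
- guide_arm (a joint): Swing of the slotted steel arm on its upright pivot, rad. 0: lies back along the fence, free end to the right; grows as that end swings towards the robot over the bay (clockwise from above); 0.8: at its end stop, slot above the disc's middle. Stays where left (under 2 N at the pin). 24 mm wide, underside 34 mm above the bench: clears disc, cheek and stop.
- guide_pin (a point): Middle of the upright pin at the arm's free end, by which it is swung: 12 mm thick, stands from 42 to 70 mm above the bench, 135 mm from the pivot. Site is 56 mm above the bench.
- guide_pivot (a point): Point on the guide arm's pivot axis, 43 mm above the bench.
- disc_small_c (a point): Centre (half-way up) of the small plain wooden disc, 76 mm across, 24 mm thick, lying flat on the bench, 50 to 210 g.
- disc_small: The same small disc; origin at the centre of its underside, z up.
- disc_medium_c (a point): Centre (half-way up) of the medium plain wooden disc, 92 mm across, 24 mm thick, lying flat on the bench, 50 to 210 g.
- disc_medium: The same medium disc; origin at the centre of its underside, z up.
- disc_large_c (a point): Centre (half-way up) of the large plain wooden disc, 108 mm across, 24 mm thick, lying flat on the bench, 50 to 210 g.
- disc_large: The same large disc; origin at the centre of its underside, z up.
- head: Bystander, loose: a turned wooden puppet head, neck down, 68 mm across, 100 mm tall. Origin at its underside, at its centre.
- glue: Bystander, loose: a white bottle, 52 mm across, 130 mm tall. Origin at its underside, at its centre.
- tin: Bystander, loose: a round flat metal tin, 60 mm across, 35 mm tall. Origin at its underside, at its centre.
- spool: Bystander, loose: a small wooden spool standing up, 36 mm across, 36 mm tall. Origin at its underside, at its centre.
- brush_pot: Bystander, loose: a blue ceramic pot, 72 mm across, 90 mm tall. Origin at its underside, at its centre.
- foot: Bystander, loose: a wooden puppet foot, 75 mm long (x from -28 to 47), 34 mm wide, with an upright ankle stub at x = -18, 55 mm tall. Origin at its underside, on its mid-line.
- mallet: Bystander, loose: a hammer lying along its own x axis, head at +x, 260 mm long, 26 mm high. Origin at its underside at mid-length.
- driver: Bystander, loose: a screwdriver lying along its own x axis, blade to +x, 200 mm long, 26 mm high. Origin at its underside at mid-length.
Things that resemble listed ones, but are neither listed nor needed, are in the scene too. Leave any turquoise or yellow look-alike of the disc_small alone.

How it is judged:
On the way:
1. the disc that the jig is set for lies home against the fence, in the bay, the others where they were (((y of stop_face in the frame of jig between -0.035 and -0.025 m and x of disc_small_c in the frame of jig between -0.042 and 0 m and y of disc_small_c in the frame of jig between -0.03 and 0.055 m and height (world z) of disc_small_c below 0.015 m and distance of each of disc_medium_c, disc_large_c from where it was at the start of the episode below 0.02 m) or (y of stop_face in the frame of jig between -0.051 and -0.041 m and x of disc_medium_c in the frame of jig between -0.05 and 0 m and y of disc_medium_c in the frame of jig between -0.046 and 0.055 m and height (world z) of disc_medium_c below 0.015 m and distance of each of disc_small_c, disc_large_c from where it was at the start of the episode below 0.02 m) or (y of stop_face in the frame of jig between -0.067 and -0.057 m and x of disc_large_c in the frame of jig between -0.058 and 0 m and y of disc_large_c in the frame of jig between -0.062 and 0.055 m and height (world z) of disc_large_c below 0.015 m and distance of each of disc_small_c, disc_medium_c from where it was at the start of the episode below 0.02 m))), for 0.2 s.
At the end, for the whole second after the job is handed in: The largest disc that fits between cheek and stop lies flat in the bay, at rest, within 4 mm of touching the fence; the guide arm is swung over it to within 0.06 rad of its end stop; the other two discs are within 20 mm of where they started (((y of stop_face in the frame of jig between -0.035 and -0.025 m and x of disc_small_c in the frame of jig between -0.042 and 0 m and y of disc_small_c in the frame of jig between -0.03 and 0.055 m and height (world z) of disc_small_c below 0.015 m and distance of each of disc_medium_c, disc_large_c from where it was at the start of the episode below 0.02 m and linear speed of disc_small below 0.01 m/s) or (y of stop_face in the frame of jig between -0.051 and -0.041 m and x of disc_medium_c in the frame of jig between -0.05 and 0 m and y of disc_medium_c in the frame of jig between -0.046 and 0.055 m and height (world z) of disc_medium_c below 0.015 m and distance of each of disc_small_c, disc_large_c from where it was at the start of the episode below 0.02 m and linear speed of disc_medium below 0.01 m/s) or (y of stop_face in the frame of jig between -0.067 and -0.057 m and x of disc_large_c in the frame of jig between -0.058 and 0 m and y of disc_large_c in the frame of jig between -0.062 and 0.055 m and height (world z) of disc_large_c below 0.015 m and distance of each of disc_small_c, disc_medium_c from where it was at the start of the episode below 0.02 m and linear speed of disc_large below 0.01 m/s)) and value of joint guide_arm above 0.74 rad).
It fails at once if a disc is lifted or tipped up (more than 15 mm off the bench, or 0.3 rad) (height (world z) of any of disc_small, disc_medium, disc_large above 0.015 m or angle between any of disc_small, disc_medium, disc_large's own z axis and vertical above 0.3 rad).
It fails at once if a bystander is pushed more than 20 mm or knocked over (distance of any of head, glue, tin, spool, brush_pot, foot, mallet, driver from where it was at the start of the episode above 0.02 m or angle between any of head, glue, tin, spool, brush_pot's own z axis and vertical above 0.5 rad).
It also fails if it takes over 67 s, if anything falls off the work surface, if the arm or the gripper's body presses on something with over 40 N, if the wrist force passes 120 N, or if a joint passes its speed limit or range.

## Working session

There is one attempt and no reset: what is moved stays moved. The work goes in short steps, Python scripts to look and compute and a tool call to move; the robot and the scene stay as the last step left them, time stands still between calls to the robot, and variables do not carry over. Pictures are saved under pics/ and viewed, and the job is handed in when it is done.

Besides the shell and the picture viewer there is one more tool, called after "Call:" by a JSON object that holds its "api" and its "payload", one argument or row to a line. servo_tool: Moves the arm, as the interface text tells. Its arguments: {"type":"object","properties":{"plan":{"type":"array"}},"required":["plan"]}

```bash
mkdir -p pics; ls; python3 - <<'E'
from bench import *
import cv2
for n in ["scene","side","wrist"]:
    c=camera(n); cv2.imwrite(f"pics/{n}0.png",c["img"])
    print(n,c["camera_matrix"],c["rvec"],c["tvec"],c["shot"])
    if n!="wrist":
        for t in ["disc_small","disc_medium","disc_large","cheek_face","stop_face","guide_pin","guide_pivot","jig","head","glue","tin","spool","brush_pot","foot","mallet","driver"]:
            print(t,[( round(d["centre"][1]*640,1),round(d["centre"][0]*480,1),round(d["conf"],2)) for d in pinpoint(c,t)][:4])
print(get_obs())
E
```

```text
pics
scene [[443.77810354   0.         317.07521413]
 [  0.         443.77810354 244.01134888]
 [  0.           0.           1.        ]] [ 1.3376221   2.44110616 -0.72015015] [ 0.31831752 -0.35575517  1.48104144] 1
disc_small [(360.5, 293.7, 0.93), (230.4, 285.4, 0.89), (324.0, 189.1, 0.87), (290.9, 205.1, 0.86)]
disc_medium [(401.5, 261.5, 0.75), (399.7, 263.1, 0.67)]
disc_large [(416.8, 309.3, 0.93), (417.5, 305.6, 0.67)]
cheek_face [(321.3, 280.2, 0.93)]
stop_face [(289.6, 264.7, 0.52)]
guide_pin [(267.9, 267.0, 0.6), (252.5, 156.1, 0.4)]
guide_pivot [(314.0, 295.7, 0.58), (403.3, 258.1, 0.39)]
jig [(292.8, 288.1, 0.65), (254.6, 158.9, 0.55)]
head [(239.9, 217.0, 0.88), (206.3, 255.7, 0.48)]
glue [(360.2, 334.2, 0.66)]
tin [(455.8, 289.9, 0.96)]
spool [(245.3, 256.1, 0.57), (269.4, 268.2, 0.29)]
brush_pot [(202.2, 258.5, 0.74), (416.4, 308.5, 0.46)]
foot [(348.9, 223.1, 0.72), (359.3, 332.8, 0.6), (202.0, 258.8, 0.2)]
mallet [(253.4, 156.5, 0.94), (245.2, 256.6, 0.57)]
driver [(484.7, 268.6, 0.84)]
side [[468.0316673    0.         314.92553946]
 [  0.         468.0316673  243.495
[... 1006 characters left out ...]
58] 3
{'time_s': 1.75, 'q': array([-1.50232181e+00,  1.80821581e-01,  1.60700758e+00, -1.67619437e-05,
        1.35379928e+00, -2.06272300e-01]), 'dq': array([-6.99631749e-04, -1.40056801e-03,  1.01227723e-03, -5.38239016e-04,
        5.94420964e-05, -1.43096010e-04]), 'joint_efforts': array([-5.24528532e-04, -4.44834638e+01, -3.51673436e+01, -2.45567662e-04,
        7.39814113e-04,  3.08825349e-05]), 'eef_pos': array([ 0.15602722, -0.55343464,  0.24527264]), 'eef_rot': array([-1.84139206e-05,  9.90578855e-01,  1.36943533e-01, -6.93314658e-06]), 'wrist_force': array([-0.30773381, -0.61530353, -0.08583699]), 'torque': array([0.01474315, 0.00402282, 0.05096356]), 'opening': 1.0015809337923842}
```

View pics/scene0.png

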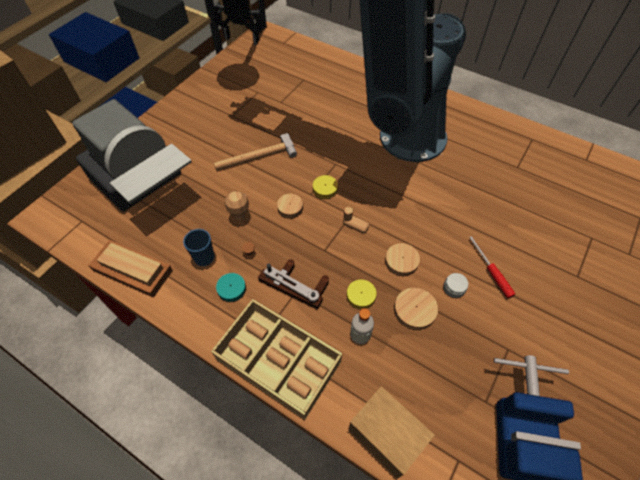

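View pics/side0.png

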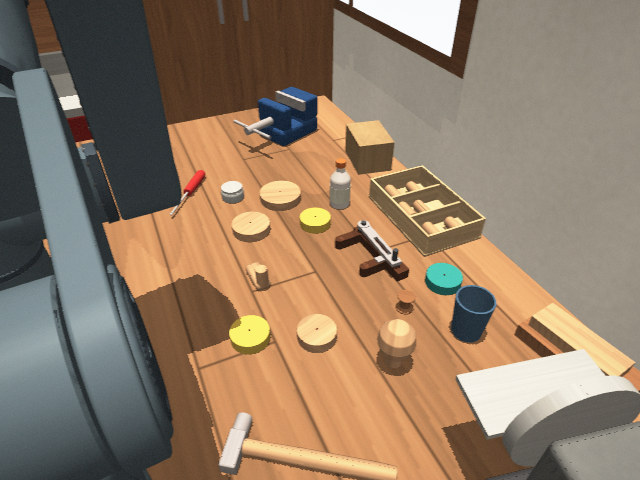

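```bash
cat > h.py <<'E'
import numpy as np, cv2
C={"scene":(np.array([[443.77810354,0,317.07521413],[0,443.77810354,244.01134888],[0,0,1]]),np.array([1.3376221,2.44110616,-0.72015015]),np.array([0.31831752,-0.35575517,1.48104144])),
"side":(np.array([[468.0316673,0,314.92553946],[0,468.0316673,243.49564318],[0,0,1]]),np.array([2.23564335,-0.47874598,0.2114399]),np.array([-0.49395976,0.19841209,0.87685184]))}
def back(cam,u,v,z,c=None):
    K,r,t=C[cam] if c is None else (c["camera_matrix"],np.array(c["rvec"]),np.array(c["tvec"]))
    R=cv2.Rodrigues(r)[0]; o=-R.T@t; d=R.T@np.linalg.inv(K)@np.array([u,v,1.])
    return (o+d*(z-o[2])/d[2])
def proj(cam,p,c=None):
    K,r,t=C[cam] if c is None else (c["camera_matrix"],np.array(c["rvec"]),np.array(c["tvec"]))
    return cv2.projectPoints(np.array(p,float).reshape(-1,3),r,t,K,None)[0].reshape(-1,2)
E
python3 - <<'E'
from h import *
np.set_printoptions(precision=4,suppress=True)
S={"small":(0,[(360.5,293.7),(230.4,285.4),(324,189.1),(290.9,205.1)],[(318,333.1),(314.9,220.9),(252.5,336.9),(312.8,339.3)]),
"med":(0,[(401.5,261.5)],[(248.2,228.2)]),"large":(0,[(416.8,309.3)],[(279.5,198)]),
"cheek":(.012,[(321.3,280.2)],[(341.7,245)]),"stop":(.012,[(289.6,264.7)],[(361.6,267.2)]),
"pin":(.056,[(267.9,267)],[(394.1,254.7)]),"pivot":(.043,[(314,295.7)],[(362.4,223.2)]),"jig":(0,[(292.8,288.1)],[(375.1,258.2)]),
"head":(0,[(239.9,217)],[(395,360.7)]),"glue":(0,[(360.2,334.2)],[(338.6,204.7)]),"tin":(0,[(455.8,289.9)],[(235.1,198)]),"spool":(0,[(245.3,256.1)],[(403.7,306.8)]),"pot":(0,[(202.2,258.5)],[(467.9,329.5)]),"foot":(0,[(348.9,223.1)],[(261,283.3)]),"mallet":(0,[(253.4,156.5)],[(310.4,462.3)]),"driver":(0,[(484.7,268.6)],[(187,193.4)])}
for k,(z,a,b) in S.items():
    print(k,*[back("scene",*p,z)[:2] for p in a],"|",*[back("side",*p,z)[:2] for p in b])
for c in C:
    K,r,t=C[c];print(c,-cv2.Rodrigues(r)[0].T@t)
E
```

```text
small [0.5964 0.14  ] [ 0.7616 -0.165 ] [ 0.3466 -0.1307] [ 0.4522 -0.1815] | [ 0.4712 -0.1707] [0.6093 0.1542] [ 0.3532 -0.1274] [ 0.4561 -0.1801]
med [0.4502 0.1866] | [0.4482 0.1954]
large [0.5573 0.2846] | [0.5639 0.2844]
cheek [0.6234 0.0348] | [0.6224 0.0313]
stop [ 0.6294 -0.0633] | [ 0.6288 -0.0534]
pin [ 0.6849 -0.0903] | [ 0.685  -0.0879]
pivot [0.6846 0.0516] | [0.6842 0.0493]
jig [ 0.6787 -0.0198] | [ 0.6775 -0.0289]
head [ 0.5691 -0.2834] | [ 0.573  -0.2861]
glue [0.6945 0.195 ] | [0.6936 0.1917]
tin [0.4513 0.3471] | [0.4561 0.3336]
spool [ 0.6675 -0.1875] | [ 0.6576 -0.1811]
pot [ 0.7379 -0.2837] | [ 0.7392 -0.2821]
foot [ 0.416  -0.0013] | [0.415  0.0024]
mallet [ 0.3537 -0.3965] | [ 0.3588 -0.3918]
driver [0.3488 0.3877] | [0.3437 0.4088]
scene [1.0944 0.33   1.0558]
side [ 0.237  -0.6945  0.7168]
```

```bash
python3 - <<'E'
from h import *
a=cv2.imread("pics/scene0.png")[235:330,235:375]; b=cv2.imread("pics/side0.png")[200:295,315:455]
o=np.vstack([cv2.resize(x,None,fx=4,fy=3.15 if 0 else 3.15,interpolation=cv2.INTER_CUBIC) for x in (a,b)])
cv2.imwrite("pics/c0.png",o); print(o.shape)
E
```

```text
(598, 560, 3)
```

View pics/c0.png

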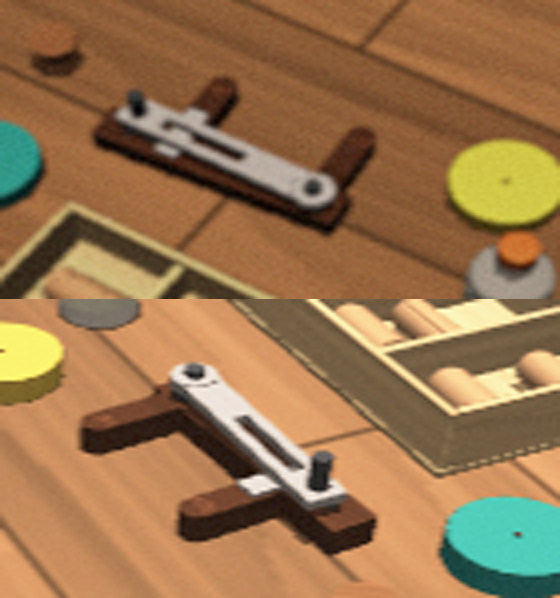

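View pics/wrist0.png

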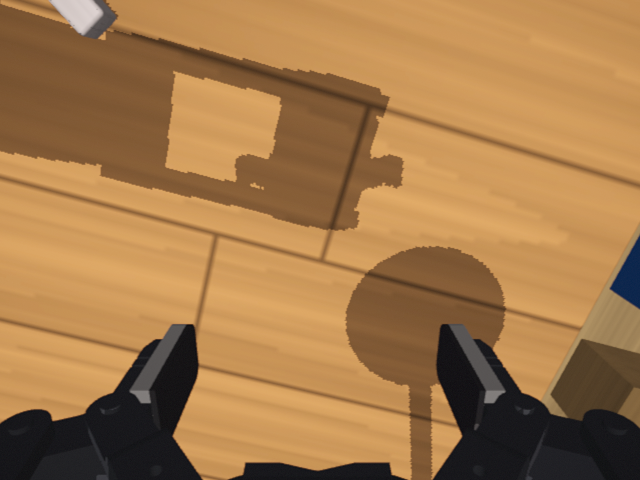

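Call:
{"api": "servo_tool", "payload": {
  "plan": [
    [[0.02,0.045,0.02,0,1],[0.02,0.045,0.02,0,1],[0.02,0.045,0.02,0,1],[0.02,0.045,0.02,0,1],[0.03,0.04,0,0,1],[0.03,0.04,0,0,1],[0.03,0.04,0,0,1],[0.03,0.04,0,0,1]]
  ]
}}

```text
time_s: 2.55
eef_pos: [0.3521, -0.2224, 0.321]
eef_rot: [0.001, 0.991, 0.137, 0.0]
wrist_force: [0.2, -1.0, 0.6]
opening: 0.997
```

Call:
{"api": "servo_tool", "payload": {
  "plan": [
    [[0.02,0.045,0,-0.1,1],[0.02,0.045,0,-0.1,1],[0.02,0.045,0,-0.075,1],[0.02,0.04,0,0,1],[0.02,0.04,0,0,1],[0,0,0,0,1],[0,0,0,0,1]]
  ]
}}

```text
time_s: 3.25
eef_pos: [0.4513, -0.0082, 0.3205]
eef_rot: [0.0, 1.0, 0.002, -0.0]
wrist_force: [-0.4, 0.5, 0.4]
opening: 1.003
```

```bash
python3 - <<'E'
from bench import *
from h import *
c=camera("wrist"); cv2.imwrite("pics/w1.png",c["img"])
R=cv2.Rodrigues(np.array(c["rvec"]))[0];print(-R.T@np.array(c["tvec"]),R)
import pickle;pickle.dump({k:c[k] for k in("camera_matrix","rvec","tvec")},open("w1.pkl","wb"))
E
```

```text
[ 0.53554837 -0.00773765  0.44961214] [[ 4.46055786e-03 -9.99989958e-01 -4.32462338e-04]
 [-9.44339760e-01 -4.35458130e-03  3.28942935e-01]
 [-3.28941515e-01 -1.05887761e-03 -9.44349701e-01]]
```

View pics/w1.png

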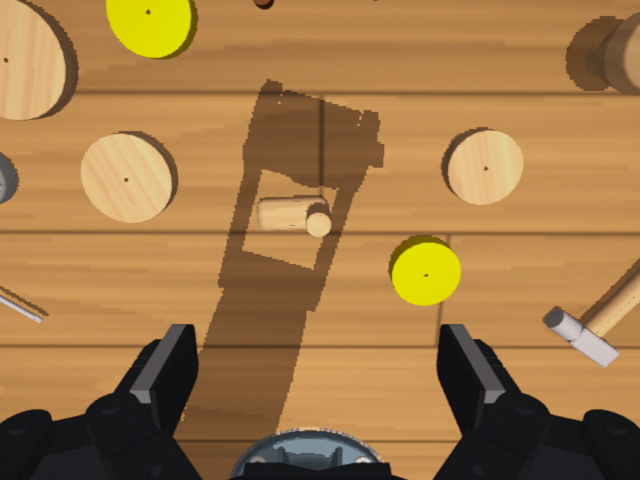

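Call:
{"api": "servo_tool", "payload": {
  "plan": [
    [[0.045,0,0,0,1],[0.045,0,0,0,1],[0.045,0,0,0,1],[0.045,0,0,0,1],[0.02,0,0,0,1],[0,0,0,0,1],[0,0,0,0,1]]
  ]
}}

```text
time_s: 4.0
eef_pos: [0.6506, -0.0109, 0.3199]
eef_rot: [-0.0, 1.0, -0.001, -0.001]
wrist_force: [-0.4, -0.1, -0.6]
opening: 0.997
```

```bash
python3 - <<'E'
from bench import *
from h import *
c=camera("wrist"); cv2.imwrite("pics/w2.png",c["img"])
import pickle;pickle.dump({k:c[k] for k in("camera_matrix","rvec","tvec")},open("w2.pkl","wb"))
for t in ["cheek_face","stop_face","guide_pin","guide_pivot","jig"]:
    print(t,[( round(d["centre"][1]*640,1),round(d["centre"][0]*480,1),round(d["conf"],2)) for d in pinpoint(c,t)][:4])
E
```

```text
cheek_face [(276.8, 206.9, 0.9)]
stop_face [(354.4, 200.6, 0.63)]
guide_pin [(406.7, 148.3, 0.71), (158.0, 338.1, 0.61), (156.4, 342.5, 0.25)]
guide_pivot [(254.0, 148.3, 0.78), (614.1, 401.2, 0.59)]
jig [(324.8, 155.6, 0.63), (29.9, 338.7, 0.57)]
```

View pics/w2.png

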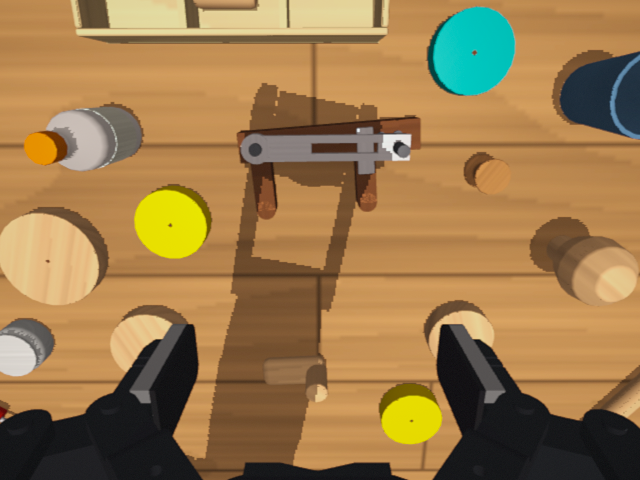

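```bash
python3 - <<'E'
from h import *
import pickle
c=pickle.load(open("w2.pkl","rb"))
np.set_printoptions(precision=4,suppress=True)
a=cv2.imread("pics/w2.png")[105:225,225:435]
cv2.imwrite("pics/c2.png",cv2.resize(a,None,fx=3.8,fy=3.8,interpolation=cv2.INTER_CUBIC))
f=lambda u,v,z:back("",u,v,z,c)[:2]
print(f(276.8,206.9,.012),f(354.4,200.6,.012),"pin",f(406.7,148.3,.056),"piv",f(254,148.3,.043),"jig",f(324.8,155.6,0))
E
```

```text
[0.6188 0.0322] [ 0.6257 -0.0502] pin [ 0.6857 -0.0927] piv [0.6842 0.0489] jig [ 0.6712 -0.0188]
```

View pics/c2.png

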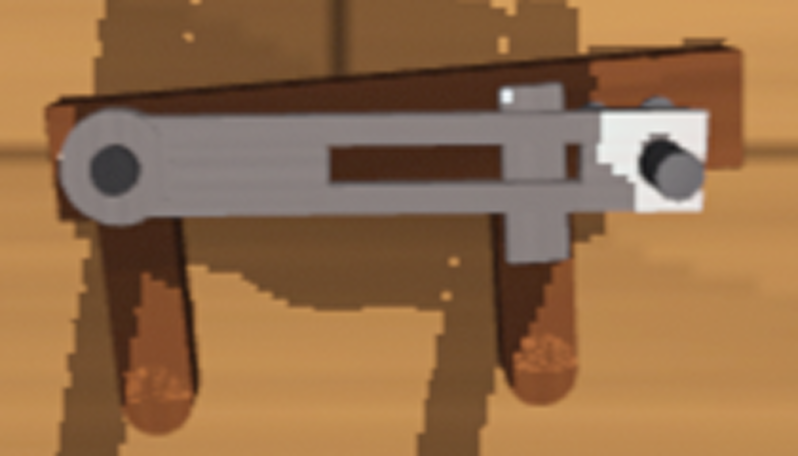

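```bash
python3 - <<'E'
from h import *
import pickle
from scipy.optimize import least_squares
c=pickle.load(open("w2.pkl","rb"))
np.set_printoptions(precision=4,suppress=True)
px=lambda x,y:(225+x/3.8,105+y/3.8)
pts=[]
names=["cheektip","stoptip","cornerL","cornerR","frontR"]
P=[back("",*px(*q),.024,c)[:2] for q in [(158,435),(541,405),(50,100),(742,46),(742,168)]]
print(P)
for w in(.085,.101,.117):
    L=np.array([[-.06,.065],[-.06,.055-w-.01],[.03,.085],[.03,-.095]])
    def r(p,full=False):
        R=np.array([[np.cos(p[2]),-np.sin(p[2])],[np.sin(p[2]),np.cos(p[2])]])
        return ((R@L.T).T+p[:2]-np.array(P[:4])).ravel()
    s=least_squares(r,[.68,-.02,0.05]);print(w,s.x,s.fun*1000)
E
```

```text
[array([0.6085, 0.0422]), array([ 0.6169, -0.063 ]), array([0.6982, 0.0663]), array([ 0.7114, -0.1104]), array([ 0.6808, -0.1129])]
0.085 [ 0.674  -0.0189  0.0732] [ 0.9394 -0.6151  0.1424 -0.1768 -0.5285  1.7672 -0.5533 -0.9754]
0.101 [ 0.6737 -0.0152  0.0497] [  2.113    4.5245  -0.353  -11.1691   1.2445   4.8236  -3.0046   1.821 ]
0.117 [ 0.6736 -0.0116  0.0273] [  3.4286   9.5887  -1.3151 -22.2035   3.0864   7.8864  -5.1999   4.7284]
```

```bash
python3 - <<'E'
from h import *
import pickle
np.set_printoptions(precision=4,suppress=True)
# fit disc edges: top ellipse in the three initial pictures via color? print centres from hole
c=pickle.load(open("w1.pkl","rb"))
print(back("",485.5,168,.024,c))
img=cv2.imread("pics/w1.png")[110:225,425:540];print(0)
cv2.imwrite("pics/c3.png",cv2.resize(img,None,fx=5,fy=5))
# predicted top rim for visual check
p=back("",485.5,168,.024,c)
t=np.linspace(0,6.28,60);r=proj("",np.c_[p[0]+.038*np.cos(t),p[1]+.038*np.sin(t),0*t+.024],c)
o=cv2.resize(img,None,fx=5,fy=5)
cv2.polylines(o,[((r-[425,110])*5+2).astype(np.int32)],True,(255,0,0),1)
s=cv2.imread("pics/side0.png")
r=proj("side",np.c_[p[0]+.038*np.cos(t),p[1]+.038*np.sin(t),0*t+.024])
s=cv2.resize(s[300:360,285:350],None,fx=8,fy=8);cv2.polylines(s,[((r-[285,300])*8+4).astype(np.int32)],True,(255,0,0),1)
cv2.imwrite("pics/c3.png",o);cv2.imwrite("pics/c4.png",s)
E
```

```text
[ 0.4641 -0.1773  0.024 ]
0
```

View pics/c3.png

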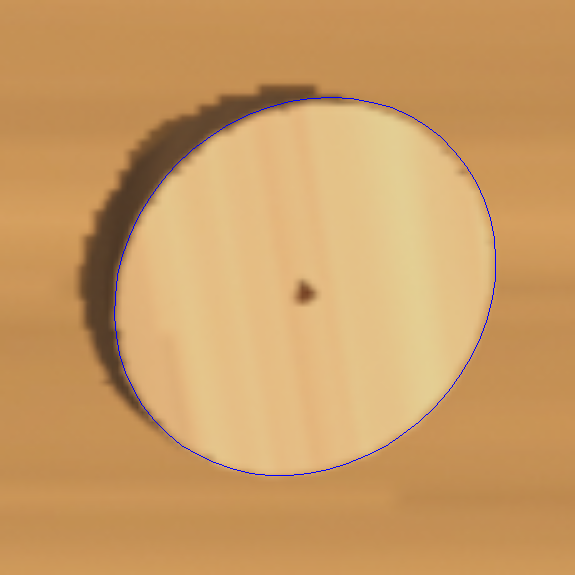

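View pics/c4.png

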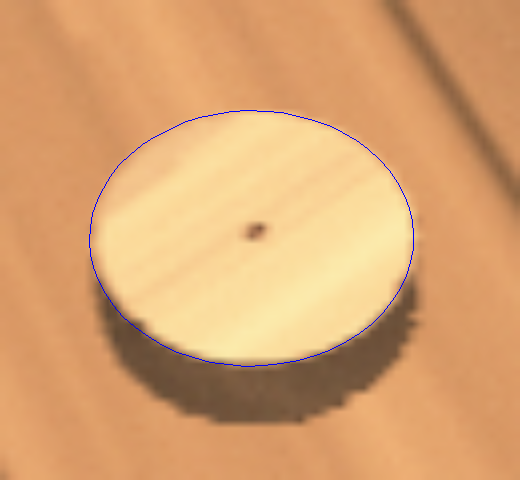

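Call:
{"api": "servo_tool", "payload": {
  "plan": [
    [[-0.03,-0.028,-0.02,0.02,1],[-0.03,-0.028,-0.02,0.02,1],[-0.03,-0.028,-0.03,0.02,1],[-0.03,-0.028,-0.03,0.013,1],[-0.03,-0.028,-0.03,0,1],[-0.036,-0.026,-0.03,0,1],[0,0,-0.03,0,1],[0,0,0,0,1]]
  ]
}}

```text
time_s: 5.1
eef_pos: [0.4658, -0.1711, 0.1309]
eef_rot: [-0.002, 0.999, 0.035, -0.003]
wrist_force: [-0.6, 0.2, -0.1]
opening: 1.0
```

Call:
{"api": "servo_tool", "payload": {
  "plan": [
    [[0,0,-0.03,0,1],[0,0,-0.02,0,1],[0,0,0,0,1]]
  ]
}}

```text
time_s: 5.4
eef_pos: [0.4686, -0.1709, 0.0833]
eef_rot: [-0.001, 0.999, 0.037, -0.001]
wrist_force: [0.1, 0.2, -0.1]
opening: 1.003
```

```bash
python3 - <<'E'
from bench import *
from h import *
o=get_obs();print(o["eef_pos"],o["eef_rot"])
c=camera("wrist"); cv2.imwrite("pics/w5.png",c["img"])
E
```

```text
[ 0.46862543 -0.17089401  0.08325338] [-9.15648990e-04  9.99313227e-01  3.70249091e-02 -1.17956213e-03]
```

View pics/w5.png

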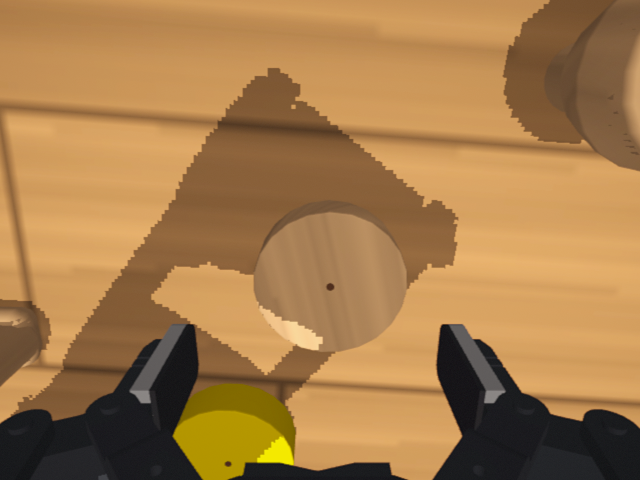

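Call:
{"api": "servo_tool", "payload": {
  "plan": [
    [[-0.004,-0.0065,-0.02,0,1],[0,0,-0.01,0,1],[0,0,0,0,1],[0,0,0,0,1]]
  ]
}}

```text
time_s: 5.85
eef_pos: [0.4659, -0.1786, 0.055]
eef_rot: [0.0, 0.999, 0.037, 0.0]
wrist_force: [0.6, -0.2, 0.7]
opening: 1.003
```

```bash
python3 - <<'E'
from bench import *
from h import *
o=get_obs();print(o["eef_pos"],o["eef_rot"])
c=camera("wrist"); cv2.imwrite("pics/w6.png",c["img"])
p=[0.464,-.1773,.024]
t=np.linspace(0,6.28,60);print(proj("",p,c), proj("",[.464,-.1773-.038,.024],c),proj("",[.464,-.1773+.038,.024],c))
E
```

```text
[ 0.46585319 -0.17859538  0.05501694] [2.47942707e-04 9.99328836e-01 3.66284944e-02 4.10595305e-04]
[[313.99821381 306.71401903]] [[402.88080764 312.64759889]] [[224.19898016 300.71924658]]
```

View pics/w6.png

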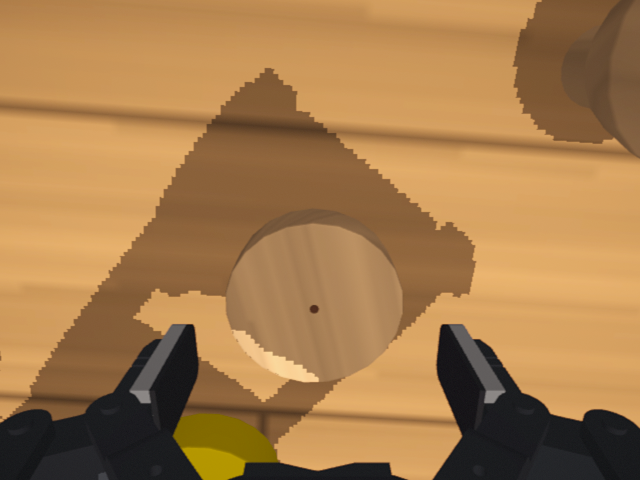

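Call:
{"api": "servo_tool", "payload": {
  "plan": [
    [[-0.001,0.0015,-0.015,0,1],[0,0,-0.01,0,1],[0,0,-0.008,0,1],[0,0,0,0,1]]
  ]
}}

```text
time_s: 6.3
eef_pos: [0.4635, -0.1766, 0.0201]
eef_rot: [-0.001, 0.999, 0.036, -0.001]
wrist_force: [0.8, 0.3, -0.2]
opening: 1.003
```

Call:
{"api": "servo_tool", "payload": {
  "plan": [
    [[0,0,-0.005,0,1],[0,0,-0.004,0,1],[0,0,0,0,1]]
  ]
}}

```text
time_s: 6.6
eef_pos: [0.4639, -0.1769, 0.0116]
eef_rot: [-0.0, 0.999, 0.036, -0.0]
wrist_force: [-0.5, 0.2, 0.6]
opening: 0.999
```

Call:
{"api": "servo_tool", "payload": {
  "plan": [
    [[0,0,0,0,0.7],[0,0,0,0,0.7],[0,0,0,0,0.7],[0,0,0,0,0.7]]
  ]
}}

```text
time_s: 7.0
eef_pos: [0.4645, -0.1773, 0.0127]
eef_rot: [0.0, 0.999, 0.037, 0.0]
wrist_force: [-1.8, 0.8, 5.0]
opening: 0.864
```

```bash
python3 - <<'E'
from bench import *
from h import *
c=camera("wrist"); cv2.imwrite("pics/w7.png",c["img"])
E
```

```text
(no output)
```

View pics/w7.png

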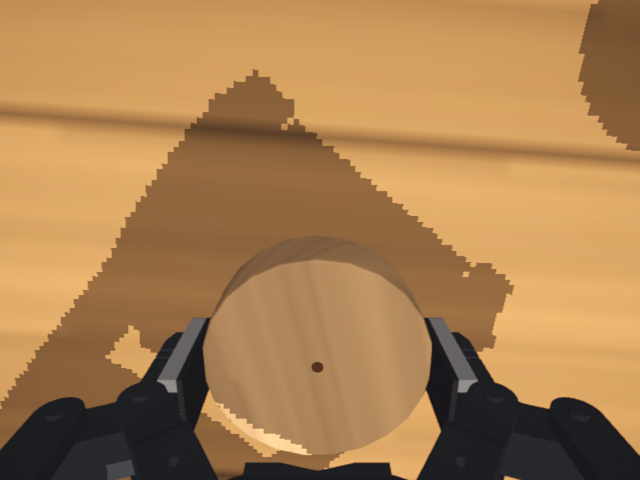

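Call:
{"api": "servo_tool", "payload": {
  "plan": [
    [[0.005,0.01,0,0,0.7],[0.009,0.021,0,0,0.7],[0.009,0.021,0,0,0.7],[0.009,0.021,0,0,0.7],[0.009,0.021,0,0,0.7],[0.009,0.021,0,0,0.7],[0.009,0.021,0,0,0.7],[0.009,0.021,0,0,0.7]]
  ]
}}

```text
time_s: 7.85
eef_pos: [0.5332, -0.0192, 0.0126]
eef_rot: [0.001, 0.999, 0.037, 0.001]
wrist_force: [-1.3, -2.4, 3.5]
opening: 0.867
```

Call:
{"api": "servo_tool", "payload": {
  "plan": [
    [[0.002,0.005,0,0,0.7],[0,0,0,0,0.7]]
  ]
}}

```text
time_s: 8.05
eef_pos: [0.5353, -0.0138, 0.0127]
eef_rot: [-0.0, 0.999, 0.037, 0.001]
wrist_force: [1.3, 2.7, 5.8]
opening: 0.867
```

```bash
python3 - <<'E'
from bench import *
from h import *
o=get_obs();print(o["eef_pos"],o["eef_rot"])
c=camera("wrist"); cv2.imwrite("pics/w8.png",c["img"])
for q in [(-.038,.0125),(-.06,.055),(-.06,-.03),(0,.0125),(-.12,.0125)]:
    R=np.array([[.9973,-.0731],[.0731,.9973]]);w=R@q+[.674,-.019];print(q,w,proj("",[*w,.024],c))
E
```

```text
[ 0.53527715 -0.01383628  0.01269347] [-9.47431104e-05  9.99301290e-01  3.73612995e-02  1.02800464e-03]
(-0.038, 0.0125) [ 0.63518885 -0.00931155] [[329.84037637  25.47898808]]
(-0.06, 0.055) [0.6101415 0.0314655] [[170.31117919 116.0799202 ]]
(-0.06, -0.03) [ 0.616355 -0.053305] [[487.26045628 117.02653903]]
(0, 0.0125) [ 0.67308625 -0.00653375] [[ 332.02418747 -164.65565577]]
(-0.12, 0.0125) [ 0.55341025 -0.01530575] [[326.51549201 314.96176707]]
```

View pics/w8.png

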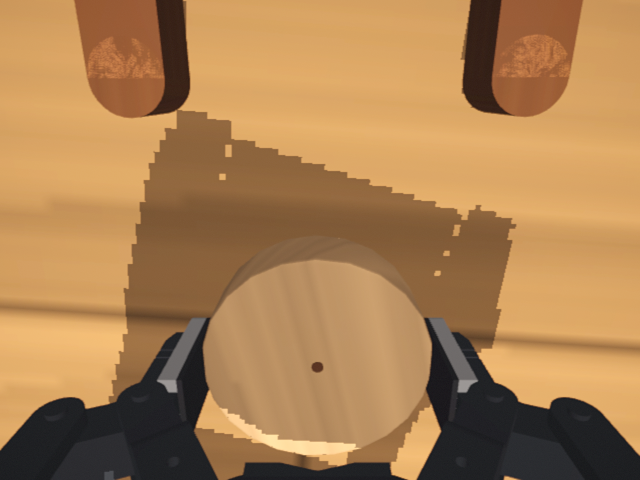

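Call:
{"api": "servo_tool", "payload": {
  "plan": [
    [[0.01,0,0,0,0.7],[0.01,0.001,0,0,0.7],[0.01,0,0,0,0.7],[0.01,0,0,0,0.7],[0.01,0,0,0,0.7],[0,0,0,0,0.7]]
  ]
}}

```text
time_s: 8.7
eef_pos: [0.5857, -0.0145, 0.0127]
eef_rot: [0.0, 0.999, 0.036, 0.001]
wrist_force: [2.1, 1.0, 6.1]
opening: 0.867
```

```bash
python3 - <<'E'
from bench import *
from h import *
c=camera("wrist"); cv2.imwrite("pics/w9.png",c["img"])
E
```

```text
(no output)
```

View pics/w9.png

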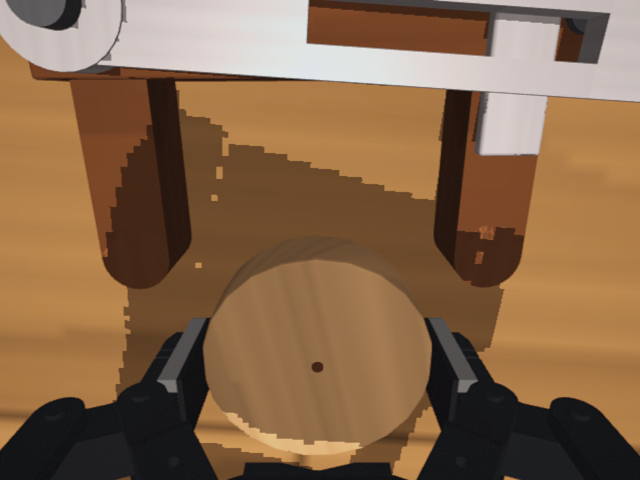

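Call:
{"api": "servo_tool", "payload": {
  "plan": [
    [[0,0.001,0,0,0.7],[0,0,0,0,1],[0,0,0,0,1],[0,0,0,0,1],[0,0,0.02,0,1],[0,0,0.03,0,1],[0,0,0.02,0,1],[0,0,0,0,1]]
  ]
}}

```text
time_s: 9.55
eef_pos: [0.5861, -0.0134, 0.0849]
eef_rot: [0.001, 0.999, 0.037, 0.003]
wrist_force: [1.1, -0.4, 0.6]
opening: 1.002
```

Call:
{"api": "servo_tool", "payload": {
  "plan": [
    [[-0.03,-0.002,0,0,0],[-0.035,-0.002,0,0,-0.06],[0,0,0,0,-0.06],[0,0,0,0,-0.06],[0,0,0,0,-0.06],[0,0,0,0,-0.06]]
  ]
}}

```text
time_s: 10.15
eef_pos: [0.5202, -0.0172, 0.0821]
eef_rot: [0.0, 0.999, 0.037, 0.0]
wrist_force: [0.2, -0.2, -0.0]
opening: 0.464
```

```bash
python3 - <<'E'
from bench import *
from h import *
o=get_obs();print(o["eef_pos"],o["opening"])
c=camera("wrist"); cv2.imwrite("pics/w10.png",c["img"])
E
```

```text
[ 0.52017846 -0.01722491  0.08205664] 0.4638164078511746
```

View pics/w10.png

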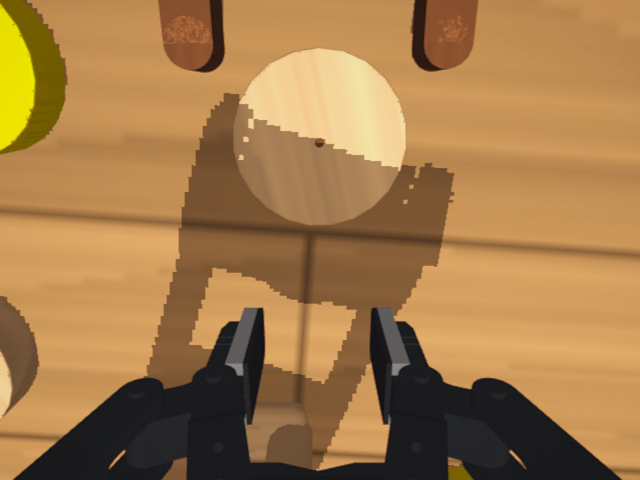

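Call:
{"api": "servo_tool", "payload": {
  "plan": [
    [[0,0,-0.025,0,-0.06],[0,0,-0.025,0,-0.06],[0,0,-0.015,0,-0.06],[0,0,0,0,-0.06],[0,0,0,0,-0.06]]
  ]
}}

```text
time_s: 10.7
eef_pos: [0.5195, -0.0171, 0.0171]
eef_rot: [-0.0, 0.999, 0.037, -0.0]
wrist_force: [-0.7, -0.4, 0.7]
opening: 0.474
```

Call:
{"api": "servo_tool", "payload": {
  "plan": [
    [[0.01,0.001,0,0,-0.06],[0.01,0.001,0,0,-0.06],[0.01,0,0,0,-0.06],[0.01,0.001,0,0,-0.06],[0.008,0,0,0,-0.06],[0,0,0,0,-0.06]]
  ]
}}

```text
time_s: 11.3
eef_pos: [0.5687, -0.0142, 0.0173]
eef_rot: [0.0, 0.999, 0.037, 0.001]
wrist_force: [-0.9, 0.1, 0.1]
opening: 0.47
```

```bash
python3 - <<'E'
from bench import *
from h import *
c=camera("wrist"); cv2.imwrite("pics/w11.png",c["img"])
E
```

```text
(no output)
```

View pics/w11.png

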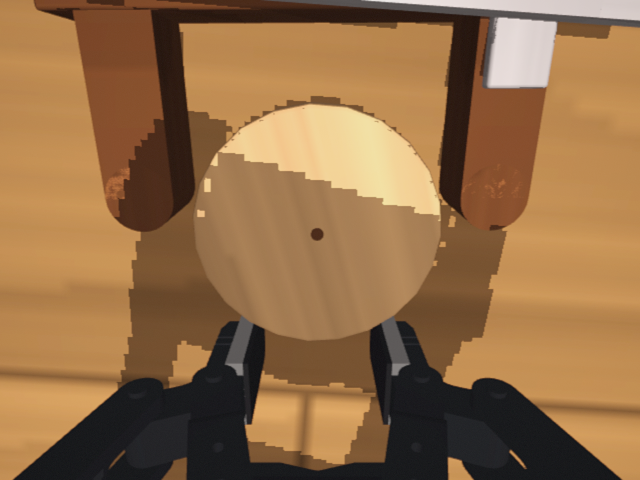

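Call:
{"api": "servo_tool", "payload": {
  "plan": [
    [[0.007,0.0005,0,0,-0.06],[0.007,0.0005,0,0,-0.06],[0.004,0.0005,0,0,-0.06],[0,0,0,0,-0.06]]
  ]
}}

```text
time_s: 11.75
eef_pos: [0.586, -0.0126, 0.0172]
eef_rot: [0.0, 0.999, 0.037, 0.0]
wrist_force: [0.4, 0.4, -0.0]
opening: 0.471
```

Call:
{"api": "servo_tool", "payload": {
  "plan": [
    [[0.003,0,0,0,-0.06],[0,0,0,0,-0.06]]
  ]
}}

```text
time_s: 11.95
eef_pos: [0.5884, -0.0126, 0.0171]
eef_rot: [0.0, 0.999, 0.036, 0.0]
wrist_force: [1.3, 0.2, 0.4]
opening: 0.469
```

Call:
{"api": "servo_tool", "payload": {
  "plan": [
    [[0.003,0,0,0,-0.06],[0,0,0,0,-0.06]]
  ]
}}

```text
time_s: 12.15
eef_pos: [0.5915, -0.0126, 0.0171]
eef_rot: [0.0, 0.999, 0.036, 0.0]
wrist_force: [-0.6, 0.2, -0.1]
opening: 0.471
```

```bash
python3 - <<'E'
from bench import *
from h import *
c=camera("wrist"); cv2.imwrite("pics/w12.png",c["img"])
E
```

```text
(no output)
```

View pics/w12.png

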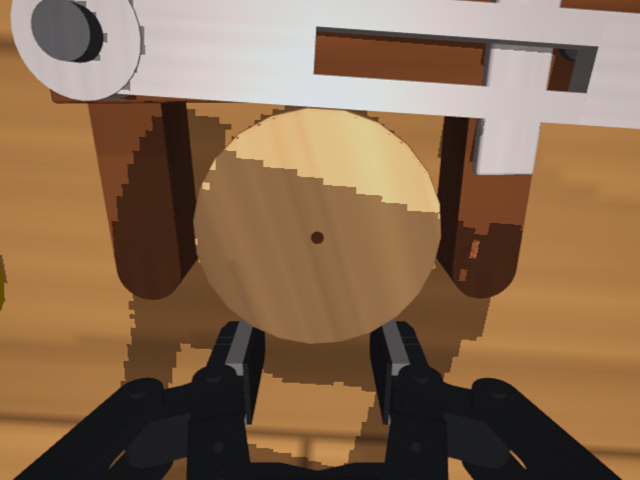

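Call:
{"api": "servo_tool", "payload": {
  "plan": [
    [[0.002,0,0,0,-0.06],[0,0,0,0,-0.06]]
  ]
}}

```text
time_s: 12.4
eef_pos: [0.5929, -0.0125, 0.0169]
eef_rot: [-0.0, 0.999, 0.036, -0.0]
wrist_force: [-2.0, 0.3, 0.2]
opening: 0.469
```

Call:
{"api": "servo_tool", "payload": {
  "plan": [
    [[0.002,0,0,0,-0.06],[0,0,0,0,-0.06]]
  ]
}}

```text
time_s: 12.6
eef_pos: [0.5932, -0.0125, 0.0166]
eef_rot: [-0.0, 0.999, 0.037, -0.002]
wrist_force: [-8.2, -0.2, 5.8]
opening: 0.469
```

Call:
{"api": "servo_tool", "payload": {
  "plan": [
    [[0.002,0,0,0,-0.06],[0,0,0,0,-0.06]]
  ]
}}

```text
time_s: 12.8
eef_pos: [0.5935, -0.0124, 0.0163]
eef_rot: [-0.0, 0.999, 0.037, -0.004]
wrist_force: [-14.0, -1.6, 10.5]
opening: 0.474
```

Call:
{"api": "servo_tool", "payload": {
  "plan": [
    [[-0.01,0,0,0,-0.06],[-0.02,0,0,0,-0.06],[0,0,0.03,0,0.2],[0,0,0.04,0.14,0.2],[0,0,0.04,0.14,0.2],[0,0,0.03,0.14,0.2],[0.01,0,0,0.14,0.2],[0.01,-0.01,0,0.14,0.2]]
  ]
}}

```text
time_s: 13.6
eef_pos: [0.5885, -0.022, 0.1591]
eef_rot: [0.001, 0.925, 0.38, 0.002]
wrist_force: [0.3, 0.2, -1.2]
opening: 0.601
```

```bash
python3 - <<'E'
from bench import *
from h import *
np.set_printoptions(precision=4,suppress=True)
import pickle
o=get_obs();print(o["eef_pos"],o["eef_rot"],o["q"])
for n in("wrist","side","scene"):
    c=camera(n); cv2.imwrite(f"pics/{n}13.png",c["img"])
    d=pinpoint(c,"guide_pin");
    for e in d[:2]:
        u,v=e["centre"][1]*640,e["centre"][0]*480;print(n,u,v,e["conf"],back("",u,v,.056,c))
    d=pinpoint(c,"disc_small_c")
    for e in d[:3]:
        u,v=e["centre"][1]*640,e["centre"][0]*480;w=back("",u,v,.012,c)[:2]-[.674,-.019];R=np.array([[.9973,-.0731],[.0731,.9973]]);print("disc",u,v,e["conf"],"jig",R.T@w)
w=pickle.load(open("w2.pkl","rb"))
print("w2 pin",back("",401,148.4,.056,w),"piv",back("",255.3,149.7,.046,w))
E
```

```text
[ 0.5885 -0.022   0.1591] [0.0011 0.9249 0.3801 0.0021] [-0.239   0.2972  1.6493  0.0007  1.1904  0.5516]
wrist 520.384 208.32 0.73 [ 0.6857 -0.0879  0.056 ]
disc 143.10399999999998 21.599999999999998 0.92 jig [-0.0576  0.1615]
disc 351.87199999999996 158.496 0.9 jig [-0.0371  0.015 ]
disc 353.792 161.52 0.74 jig [-0.0377  0.0128]
side 396.224 253.008 0.69 [ 0.6919 -0.0851  0.056 ]
side 249.984 224.59199999999998 0.47 [0.4395 0.1369 0.056 ]
disc 442.11199999999997 281.616 0.98 jig [ 0.0777 -0.1497]
disc 358.20799999999997 253.488 0.97 jig [-0.0301  0.0108]
disc 356.608 257.424 0.86 jig [-0.0403  0.0012]
scene 268.608 270.0 0.98 [ 0.6912 -0.0835  0.056 ]
disc 230.912 292.224 0.93 jig [ 0.0968 -0.1341]
disc 363.58400000000006 294.912 0.92 jig [-0.0606  0.1746]
disc 306.368 274.08 0.91 jig [-0.0439  0.0134]
w2 pin [ 0.6857 -0.0875  0.056 ] piv [0.6833 0.0473 0.046 ]
```

View pics/wrist13.png

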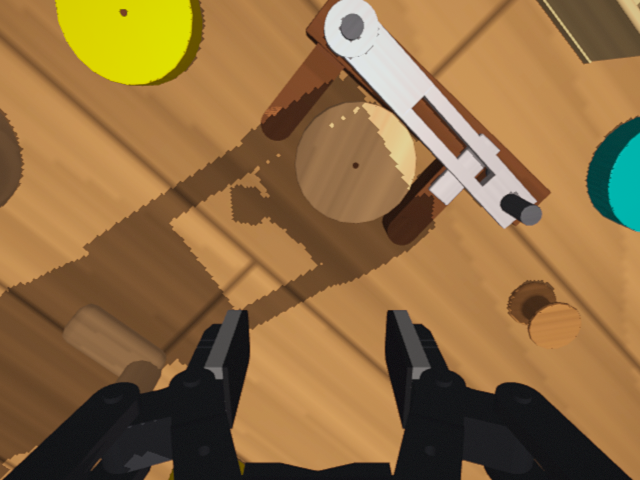

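View pics/side13.png

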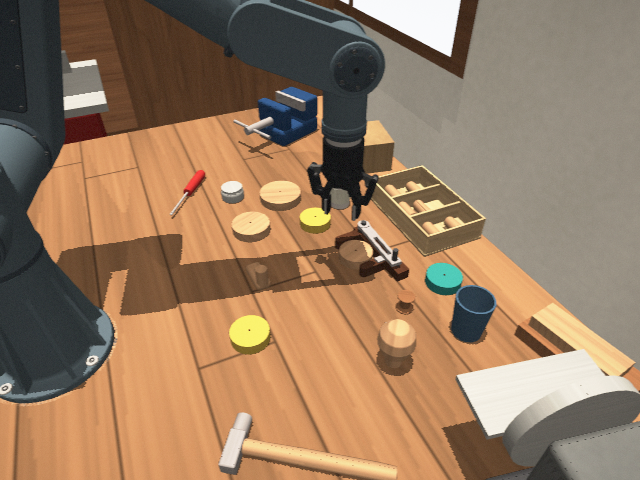

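Call:
{"api": "servo_tool", "payload": {
  "plan": [
    [[0.02,-0.013,0,0.14,0.2],[0.025,-0.015,0,0.14,0.2],[0.025,-0.018,-0.01,0.14,0.2],[0.02,-0.013,-0.02,0,0.2],[0.0075,-0.0065,-0.02,0,0.2],[0,0,0,0,0.2],[0,0,0,0,0.2]]
  ]
}}

```text
time_s: 14.75
eef_pos: [0.6839, -0.0877, 0.1064]
eef_rot: [-0.001, 0.827, 0.562, -0.001]
wrist_force: [-0.0, -0.1, -0.0]
opening: 0.604
```

```bash
python3 - <<'E'
from bench import *
from h import *
np.set_printoptions(precision=4,suppress=True)
o=get_obs();print(o["eef_pos"],o["eef_rot"],o["opening"])
c=camera("wrist"); cv2.imwrite("pics/w14.png",c["img"])
E
```

```text
[ 0.6839 -0.0877  0.1064] [-0.0009  0.8275  0.5615 -0.0006] 0.6042673831633504
```

View pics/w14.png

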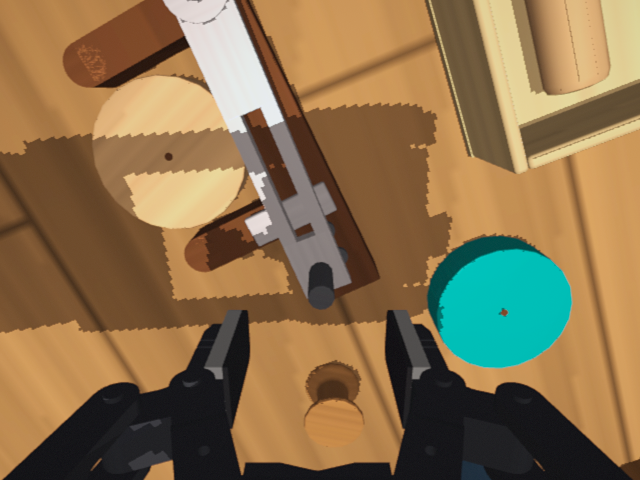

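Call:
{"api": "servo_tool", "payload": {
  "plan": [
    [[0.001,0,-0.02,0,0.2],[0.001,0,-0.015,0,0.2],[0,0,-0.008,0,0],[0,0,0,0,-0.6],[0,0,0,0,-0.6],[0,0,0,0,-0.6],[0,0,0,0,-0.6]]
  ]
}}

```text
time_s: 15.5
eef_pos: [0.6872, -0.0882, 0.065]
eef_rot: [0.001, 0.827, 0.562, 0.0]
wrist_force: [-0.6, -0.2, 0.8]
opening: 0.201
```

```bash
python3 - <<'E'
from bench import *
from h import *
c=camera("wrist"); cv2.imwrite("pics/w15.png",c["img"])
E
```

```text
(no output)
```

View pics/w15.png

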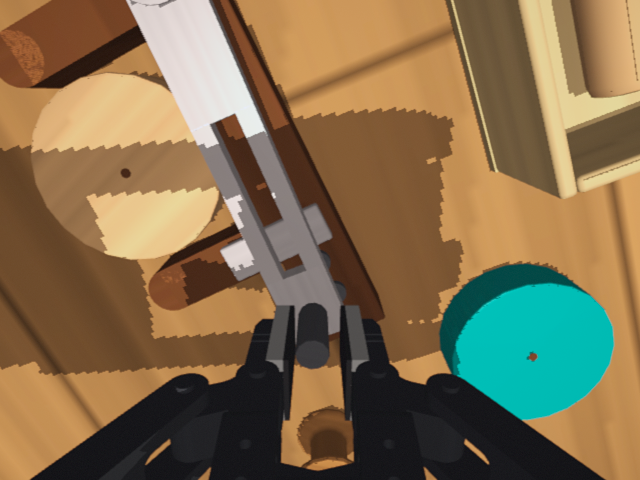

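Call:
{"api": "servo_tool", "payload": {
  "plan": [
    [[-0.009,0,0,0,-0.6],[-0.0085,0.001,0,0,-0.6],[-0.0135,0.002,0,0,-0.6],[-0.013,0.0035,0,0,-0.6],[-0.0125,0.0045,0,0,-0.6],[-0.012,0.006,0,0,-0.6],[-0.0115,0.007,0,0,-0.6],[0,0,0,0,-0.6]]
  ]
}}

```text
time_s: 16.35
eef_pos: [0.6045, -0.063, 0.0637]
eef_rot: [-0.001, 0.827, 0.562, -0.001]
wrist_force: [-0.6, -0.2, -0.5]
opening: 0.202
```

Call:
{"api": "servo_tool", "payload": {
  "plan": [
    [[-0.007,0.005,0,0,-0.6],[-0.007,0.005,0,0,-0.6],[0,0,0,0,-0.6]]
  ]
}}

```text
time_s: 16.65
eef_pos: [0.5926, -0.0539, 0.0644]
eef_rot: [0.0, 0.827, 0.562, 0.0]
wrist_force: [-0.2, -0.6, 0.3]
opening: 0.202
```

Call:
{"api": "servo_tool", "payload": {
  "plan": [
    [[-0.0025,0.002,0,0,-0.6],[0,0,0,0,-0.6]]
  ]
}}

```text
time_s: 16.85
eef_pos: [0.5922, -0.0535, 0.0646]
eef_rot: [0.002, 0.827, 0.562, 0.001]
wrist_force: [8.6, -5.8, -4.8]
opening: 0.201
```

```bash
python3 - <<'E'
from bench import *
from h import *
c=camera("wrist"); cv2.imwrite("pics/w16.png",c["img"])
E
```

```text
(no output)
```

View pics/w16.png

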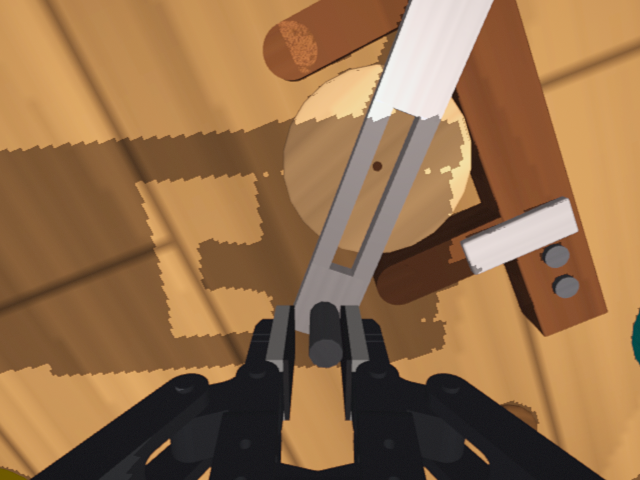

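Call:
{"api": "servo_tool", "payload": {
  "plan": [
    [[0.0025,-0.002,0,0,-0.6],[0,0,0,0,-0.1],[0,0,0,0,-0.1],[0,0,0,0,-0.1],[0,0,0.03,0,-0.1],[0,0,0.04,0,-0.1],[-0.02,-0.02,0.04,0,-0.1],[-0.03,-0.02,0.04,0,-0.1]]
  ]
}}

```text
time_s: 17.7
eef_pos: [0.5449, -0.0927, 0.2129]
eef_rot: [0.0, 0.827, 0.562, 0.0]
wrist_force: [-0.1, -0.7, 1.3]
opening: 0.452
```

Call:
{"api": "servo_tool", "payload": {
  "plan": [
    [[-0.04,0,0.02,0,-0.1],[-0.04,0,0.02,0,-0.1],[0,0,0,0,-0.1],[0,0,0,0,-0.1]]
  ]
}}

```text
time_s: 18.1
eef_pos: [0.4648, -0.0927, 0.2521]
eef_rot: [0.001, 0.827, 0.561, 0.001]
wrist_force: [0.6, -0.4, -0.8]
opening: 0.451
```

```bash
python3 - <<'E'
from bench import *
from h import *
np.set_printoptions(precision=4,suppress=True)
R=np.array([[.9973,-.0731],[.0731,.9973]])
for n in("wrist","side","scene"):
    c=camera(n); cv2.imwrite(f"pics/{n}17.png",c["img"])
    for e in pinpoint(c,"guide_pin")[:2]:
        u,v=e["centre"][1]*640,e["centre"][0]*480;w=back("",u,v,.056,c)[:2];d=w-[.6833,.0473]
        print(n,u,v,e["conf"],w,"theta",np.arctan2(-d[0],-d[1])+.0732)
    for e in pinpoint(c,"disc_small_c")[:6]:
        u,v=e["centre"][1]*640,e["centre"][0]*480;w=back("",u,v,.012,c)[:2]-[.674,-.019];print("disc",u,v,e["conf"],"jig",R.T@w)
E
```

```text
wrist 466.88 93.69600000000001 0.57 [ 0.5969 -0.0549] theta 0.7751107893355312
disc 475.072 19.584000000000003 0.96 jig [-0.0422  0.0127]
disc 212.928 270.384 0.91 jig [-0.3352 -0.0824]
disc 480.768 18.0 0.77 jig [-0.0379  0.0118]
disc 212.928 267.504 0.67 jig [-0.3337 -0.0798]
side 347.328 255.6 0.73 [ 0.5938 -0.0496] theta 0.8186870723934834
disc 437.824 285.408 0.95 jig [ 0.0625 -0.1542]
disc 252.608 339.024 0.9 jig [-0.3322 -0.0987]
disc 316.608 218.88 0.88 jig [-0.0516  0.1689]
disc 358.72 252.912 0.8 jig [-0.028   0.0119]
disc 316.288 223.392 0.78 jig [-0.0609  0.1534]
disc 356.608 256.992 0.75 jig [-0.0395  0.0025]
scene 296.704 248.592 0.95 [ 0.5981 -0.0588] theta 0.7494760165505233
disc 325.12 186.912 0.98 jig [-0.335  -0.0839]
disc 303.42400000000004 273.888 0.96 jig [-0.0407  0.0061]
disc 235.2 291.792 0.93 jig [ 0.0904 -0.1249]
disc 360.768 293.904 0.93 jig [-0.0598  0.1669]
disc 358.20799999999997 296.592 0.84 jig [-0.0496  0.1644]
disc 302.976 278.688 0.69 jig [-0.0275  0.0122]
```

View pics/wrist17.png

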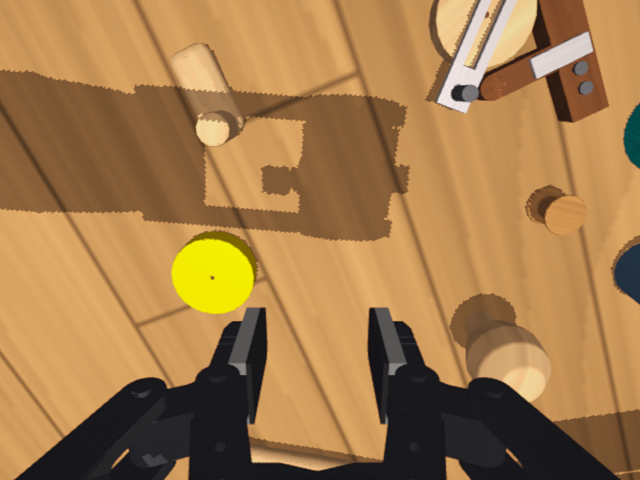

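View pics/side17.png

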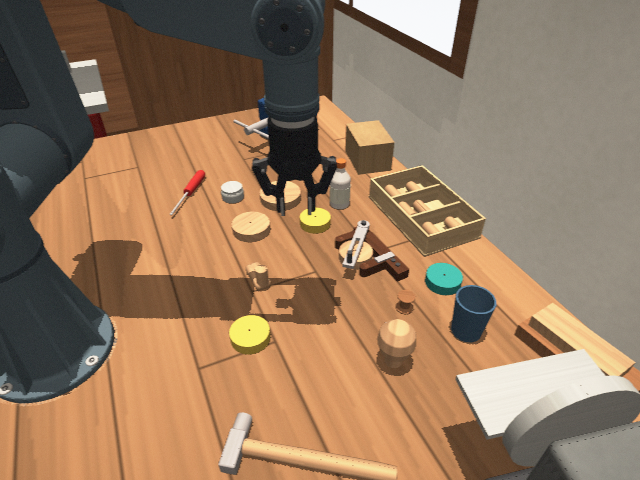

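Call:
{"api": "servo_tool", "payload": {
  "plan": [
    [[0.03,0.02,0,0,-0.1],[0.04,0.02,0,0,-0.1],[0,0,0,0,-0.1],[0,0,0,0,-0.1]]
  ]
}}

```text
time_s: 18.95
eef_pos: [0.535, -0.0521, 0.2502]
eef_rot: [-0.001, 0.827, 0.562, -0.001]
wrist_force: [0.1, -0.2, 0.1]
opening: 0.447
```

```bash
python3 - <<'E'
from bench import *
from h import *
np.set_printoptions(precision=4,suppress=True)
c=camera("wrist")
def jp(x,y,z): 
    return [.674+.9973*x-.0731*y,-.019+.0731*x+.9973*y,z]
im=c["img"].copy()
def arm(th):
    f=th-.0732
    return [.6833-.135*np.sin(f),.0473-.135*np.cos(f)]
for th,col in((.8,(0,255,0)),(.74,(0,0,255))):
    q=proj("",[[*arm(th),.042],[*arm(th),.07]],c);print(th,q.ravel()); cv2.line(im,tuple(map(int,q[0])),tuple(map(int,q[1])),col,1)
t=np.linspace(0,6.28,90);d=jp(-.038,.0125,.024)
q=proj("",np.c_[d[0]+.038*np.cos(t),d[1]+.038*np.sin(t),0*t+.024],c);cv2.polylines(im,[q.astype(np.int32)],True,(255,0,0),1)
q=proj("",[jp(0,.055,0.024),jp(0,-.03,0.024)],c).astype(int);cv2.line(im,tuple(map(int,q[0])),tuple(map(int,q[1])),(255,0,255),1)
print(q)
cx,cy=map(int,proj("",d,c)[0]);x0=max(0,cx-110);y0=max(0,cy-90)
cv2.imwrite("pics/w18.png",cv2.resize(im[y0:y0+180,x0:x0+240],None,fx=3.2,fy=3.2,interpolation=cv2.INTER_CUBIC))
E
```

```text
0.8 [386.9113 177.5902 392.7316 184.7931]
0.74 [396.2872 180.7539 402.8813 188.2042]
[[441  27]
 [477 131]]
```

View pics/w18.png

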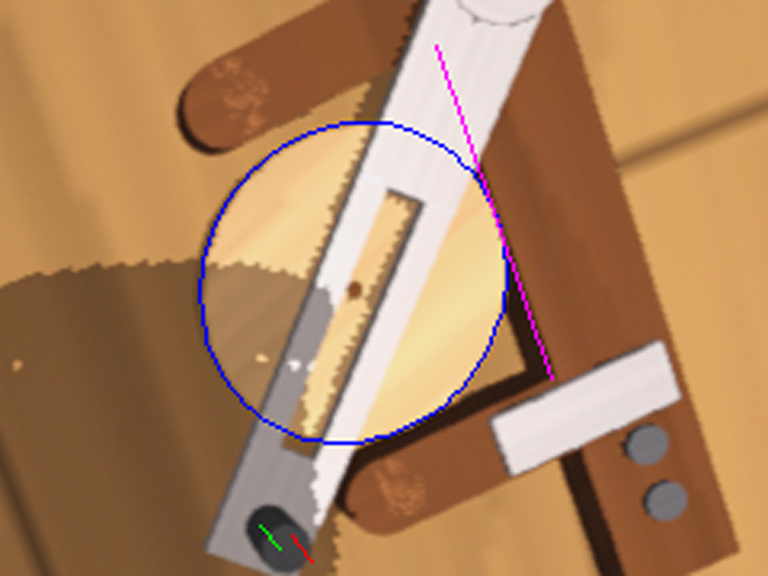

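```bash
python3 - <<'E'
from bench import *
print(hand_in())
E
```

```text
the job is handed in; nothing more can be done
None
```

The stop was set for the 85 mm bay, so I slid the small 76 mm plain disc into it and swung the guide arm over it to its end stop. I let go and handed the job in at about 19 s. No verdict came back.

**Which disc:** The jig model fitted the wrist picture to within 2 mm for 85 mm, but missed by up to 11 and 22 mm for the 101 and 117 mm bays. Both free plugs lie to the right of the stop, which agrees.

**Moving it:** I gripped the disc lightly and slid it to the mouth of the bay. Then I released it and pushed it in from behind with two spread fingers, until the force rose to about 14 N against the fence.

**Last checks:**
- **Disc:** In the last wrist picture its expected home outline lies on the disc, touching the fence line. The network's positions in that round scattered, with the disc centre 28–42 mm out from the fence; touching is 38 mm.
- **Guide arm:** The end stop pushed back with about 10 N. From the wrist overlay the arm stands at about 0.79 rad. The network's readings from the three cameras were 0.75, 0.78 and 0.82, all above 0.74, and the slot is over the disc's centre hole.
- **Everything else:** I did not measure the other discs and bystanders again. In the last pictures they look as they were at the start, and I felt no unexpected contact.

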